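# Take the coil burner off its hook

## Task

Two green tins hang by their handles on hook stands on the windowsill. Lift the wide, shallow one (the mosquito-coil burner) up off its hook, keep it upright, and set it down gently so that it stands wholly on the round cork mat, then let go. Leave the tall, narrow tin hanging where it is.

Things in the scene. Friction and masses are not known exactly. Their poses are not given: they have to be found in the camera images.
- burner_grip (a point): Centre of the wooden grip (in mm: 40 long along y, 16 thick, 24 high; z up) of the coil burner: green tin, 120 wide, 40 high, 0.2-0.35 kg. Point is on the tin's axis, 127 above its underside. Two straps, 30 apart inside, join lid and grip; between them the hook arm carries the grip's flat underside, 12 below this point. Grip ends are free: pinch along y from above; the hook tip stands in front.
- stand_a_hook (a point): Seat of the burner's hook (mm): top of a flat arm 14 wide, 8 thick, 185 above the sill. z up; x points from the open tip back to the post. The tip, 15 to 21 out on the -x side, rises 14 above the seat. Post 80 away at +x, no higher than the seat; base plate 90 wide, 10 high, x -30 to 120. Fixed. To unhook: lift 20 to 50 straight up, then go 60 or more along -x. Other stand alike.
- mat: Round cork mat, 180 mm across and 6 mm thick, fixed flat on the sill between the two stands; origin at the centre of its underside (on the sill), z up.
- can_grip (a point): Centre of the wooden grip of the other hanging tin, to be left alone: tall and narrow, 64 mm across and 80 mm high, green, with the same straps and grip, on the same kind of stand on the other side of the mat. Point is 167 mm above its underside. z up, y along the grip.
Not all that is in view belongs to the job. What is shaped like the part that bears burner_grip but orange is not meant.

How it is judged:
By the outcome, as a careful person would: the job done as asked, in the order asked, and still so for the second after the job is handed in, with the robot touching nothing.
It also fails if it takes over 35 s, if anything falls off the work surface, if the arm or the gripper's body presses on something with over 40 N, if the wrist force passes 120 N, or if a joint passes its speed limit or range.

## Robot

A 7-joint arm with a two-finger parallel gripper is mounted at the origin on the work surface. World frame = base frame: x ahead of the robot, y to its left, z up, the work surface at z = 0. Lengths are in mm, angles in rad, forces in N, time in s.
With the tool pointing down it reaches from about 425 to 950 mm from the base axis. Payload 4.7 kg.
Tool frame: the origin (TCP) lies on the mounting face of the last link; the fingertips stand 182 mm ahead of it and the grasp point (between the pads) lies 164 mm ahead of it; x points along the fingers, y is the direction in which the jaws open and shut, and the axes are right-handed (so a half turn about x gives the same grasp; the last joint's range is limited). The gripper opens to 87 mm and grips with 3 to 60 N. Pads are 19 mm wide; open, the fingers measure 117 mm over their backs; the gripper's body (75 mm by 190 mm) begins 51 mm behind the grasp point.
Start: joints at [1.105, 0.469, -0.049, 1.532, 0.024, 1.141, -0.082], TCP at [285.588, -611.613, 404.773] pointing down, gripper open.
Joint ranges: [-2.59, 2.59], [-0.33, 1.99], [-1.39, 1.29], [0.1, 2.45], [-1.04, 4.18], [0.21, 1.99], [-2.66, 2.66]. Speed limits (rad/s): [2.57, 2.57, 3.14, 3.14, 3.14, 3.14, 3.14].

## Interface

Orientations are given as a rotation vector (axis times angle).
In Python, from rig import read_state, grab_frame, camera_model, hand_in gives the robot as it stands. The module is installed in compiled form; this text tells all that it offers.
- The arm moves only by the tool jog_arm, never from a script. Its argument "increments" is a list that holds one entry, the list of rows, each a list of 5 numbers: the shift along the world's x, y, z in m, then the turn about the world's z in degrees, then the opening, from 0 (shut) to 1 (fully open). In form: [[[x, y, z, roll, grip], ...]]. A call has 1 to 5 rows; each row is the pose to reach, as a shift and turn from the pose commanded when the call began; what a row does not reach only later rows make up. A row lasts 1/10 s, in which the tool goes at most 50 mm and 8.59 degrees, less where a joint would pass 70% of its speed; a pose out of reach is approached as far as the arm can. A call with a gripper value outside its range is refused whole. The fingers move at their own pace and stop on an object; "force" is the grip in N (left out, the last holds). Time passes only in rows, so rows that repeat a pose let the fingers close. It gives the time, the measured TCP pose, the force and the opening at its end, in the units of the state.
- read_state(): the state, without advancing time (a new reading comes with each control period).
- grab_frame(name): name is "scene" or "top" or "wrist"; returns the picture (420x560x3 uint8, blue, green, red); there is no depth.
- camera_model(name): a dict with "camera_matrix" (3x3 intrinsics, pixels), "extrinsics" (4x4, takes a point from camera to world coordinates). Camera axes: x right, y down, z forward; pixel columns grow to the right and rows downward; lengths in mm; the calibration is good to about 2 mm. A picture is of the moment at which its call begins: read the wrist's pose just before it. camera_model takes no time and is no camera call; for the wrist camera it gives the pose at the moment of the call.
- hand_in(): hands the job in, once; it reports no verdict.
The state is a dict: "clock": time; "qpos": joint angles; "qd": joint speeds; "tau": joint torques, N m; "ee_pos": TCP position; "ee_rot": TCP orientation; "wrist_force": force on the tool from outside, world axes, zero at the start; "moment": the same for the moment, N m; "opening": finger opening in mm.
Only numpy, scipy, OpenCV 4.12 (cv2) and the standard library are available. Lean on these libraries where they do the work, as an engineer would, in place of code of your own. Each camera call takes 0.05 s, during which the arm holds its last target.

## Working session

There is one attempt and no reset: what is moved stays moved. The work goes in short steps, Python scripts to look and compute and a tool call to move; the robot and the scene stay as the last step left them, time stands still between calls to the robot, and variables do not carry over. Pictures are saved under pics/ and viewed, and the job is handed in when it is done.

Besides the shell and the picture viewer there is one more tool, called after "Call:" in YAML: its name, and indented under it one key for each argument. jog_arm: Moves the arm, as the interface text tells. Its arguments: {"type":"object","properties":{"increments":{"type":"array"},"force":{"type":"number"}},"required":["increments"]}

```bash
mkdir -p pics
python3 - <<'E'
from rig import *
import cv2
print(read_state())
for n in("scene","top","wrist"):
    m=camera_model(n);print(n,m)
    cv2.imwrite(f"pics/a_{n}.png",grab_frame(n))
E
```

```text
{'clock': 0.0, 'qpos': array([ 1.10508644,  0.46944105, -0.04859905,  1.53369182,  0.0241015 ,
        1.14100324, -0.08230219]), 'qd': array([-0.00059253,  0.00055478,  0.00035522,  0.00020226,  0.00146747,
       -0.00104348, -0.00039818]), 'tau': array([-3.23679387e-04, -5.07969797e+01, -8.05424619e-02, -2.36149693e+01,
       -6.13274029e-02,  3.79594148e-02,  1.76825224e-04]), 'ee_pos': array([ 285.47797925, -611.38769946,  403.70025683]), 'ee_rot': array([ 1.97989768,  0.44149645, -1.98089986]), 'wrist_force': array([0.03046159, 0.46004952, 0.32340619]), 'moment': array([ 0.03876355, -0.03586512,  0.02882515]), 'opening': 87.05371835263949}
scene {'camera_matrix': array([[493.35123065,   0.        , 282.94673561],
       [  0.        , 493.35123065, 204.90153175],
       [  0.        ,   0.        ,   1.        ]]), 'extrinsics': array([[ 1.91798110e-02,  6.91422591e-01, -7.22195912e-01,
         1.41222771e+03],
       [ 9.99800325e-01, -9.21228403e-03,  1.77325845e-02,
        -2.68457194e+00],
       [ 5.60763563e-03, -7.22391815e-01, -6.91461221e-01,
         9.27286490e+02
[... 457 characters left out ...]
 [-9.30138502e-03, -6.48716563e-02, -9.97850266e-01,
         9.40227419e+02],
       [ 0.00000000e+00,  0.00000000e+00,  0.00000000e+00,
         1.00000000e+00]])}
wrist {'camera_matrix': array([[289.35298345,   0.        , 277.65106272],
       [  0.        , 289.35298345, 209.97408185],
       [  0.        ,   0.        ,   1.        ]]), 'extrinsics': array([[ 4.22810975e-01, -8.75231079e-01, -2.34949862e-01,
         3.49953094e+02],
       [-9.06214632e-01, -4.09048231e-01, -1.07026101e-01,
        -5.81919704e+02],
       [-2.43325556e-03,  2.58166812e-01, -9.66097291e-01,
         3.84404258e+02],
       [ 0.00000000e+00,  0.00000000e+00,  0.00000000e+00,
         1.00000000e+00]])}
```

View pics/a_scene.png

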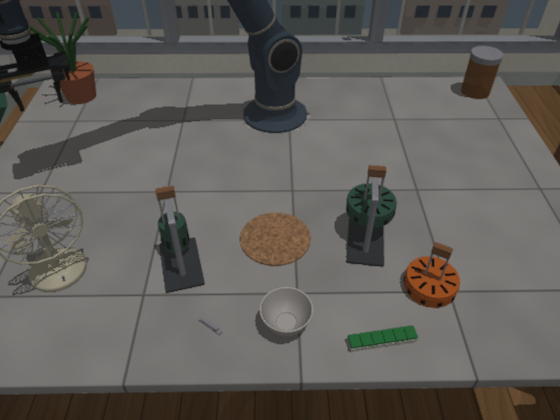

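View pics/a_top.png

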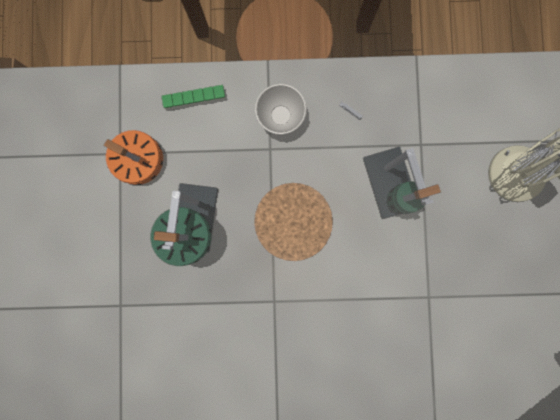

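View pics/a_wrist.png

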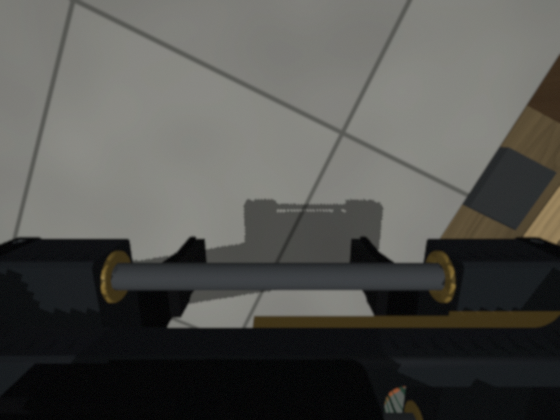

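The scene and top views show the burner hanging at about (372,200) in scene and (180,236) in top, with its post toward +x. The mat is at (275,238) in scene and (293,221) in top. The tall tin is on the -y side, and the orange decoy is at (133,157) in top. I'll enlarge these areas.

Run:
```python
import cv2
a=cv2.imread("pics/a_scene.png")[150:280,320:420];cv2.imwrite("pics/b1.png",cv2.resize(a,None,fx=6,fy=6,interpolation=2)[:600])
a=cv2.imread("pics/a_top.png")[175:275,140:230];cv2.imwrite("pics/b2.png",cv2.resize(a,None,fx=6,fy=6,interpolation=2))
```

```text
(no output)
```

View pics/b1.png

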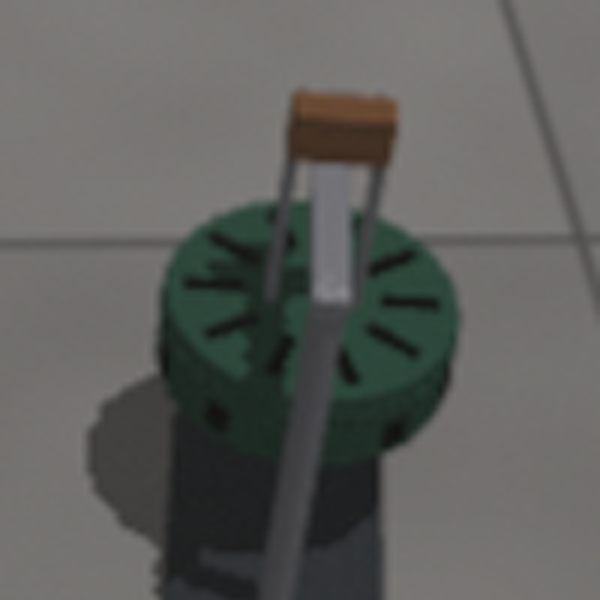

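View pics/b2.png

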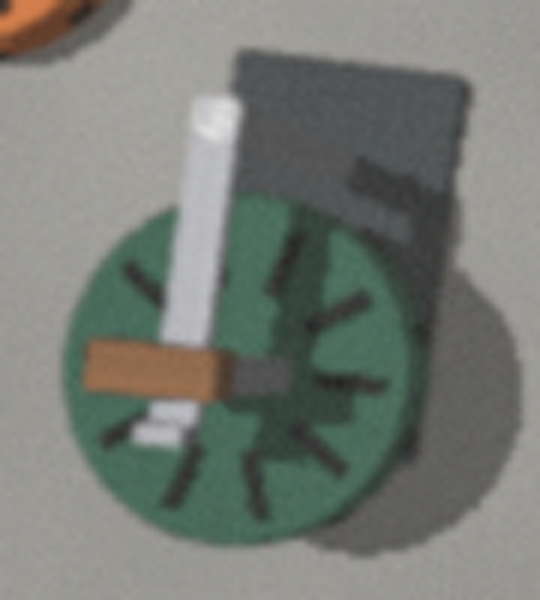

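```bash
cat > h.py <<'E'
import numpy as np
from rig import *
def ray(n,u,v,z,m=None):
    m=m or camera_model(n);K=m["camera_matrix"];T=m["extrinsics"]
    d=T[:3,:3]@np.linalg.solve(K,[u,v,1]);o=T[:3,3]
    return (o+d*(z-o[2])/d[2])[:2].round(1)
E
python3 - <<'E'
from h import *
import cv2
s=lambda x,y,z:ray("scene",320+x/6,150+y/6,z)
t=lambda x,y,z:ray("top",140+x/6,175+y/6,z)
print("grip top",s(344,110,209),t(152,370,209))
print("grip ends scene front edge",s(290,118,209),s(397,128,209))
print("grip ends top",t(85,365,209),t(218,374,209))
print("arm",t(215,115,185),t(187,345,185), "tip",t(158,434,199))
print("arm scene",s(332,300,185),s(330,165,185))
print("lid",t(238,370,110),s(312,302,110))
print("base plate",[t(*p,10) for p in((238,52),(468,80),(412,455))])
a=cv2.imread("pics/a_top.png");h=cv2.cvtColor(a,40)
m=cv2.inRange(h,(5,70,60),(20,255,255))[175:270,245:340]
c=max(cv2.findContours(m,0,2)[0],key=cv2.contourArea)
e=cv2.fitEllipse(c);print("mat",e);print(ray("top",245+e[0][0],175+e[0][1],6))
a=cv2.imread("pics/a_scene.png");h=cv2.cvtColor(a,40)
m=cv2.inRange(h,(5,70,60),(20,255,255))[205:275,230:320]
c=max(cv2.findContours(m,0,2)[0],key=cv2.contourArea)
e=cv2.fitEllipse(c);print("mat",e);print(ray("scene",230+e[0][0],205+e[0][1],6))
from scipy.spatial.transform import Rotation as R
print(R.from_rotvec(read_state()["ee_rot"]).as_matrix().round(3))
E
```

```text
grip top [544.  233.8] [535.3 232.6]
grip ends scene front edge [548.5 212.5] [554.9 252.2]
grip ends top [537.3 252.7] [533.5 212.9]
arm [613.9 219.2] [542.8 228.7] tip [516.  233.9]
arm scene [624.1 220.1] [548.1 231.1]
lid [534.9 232.1] [545.5 234.3]
base plate [array([656.8, 256.1]), array([643.4, 168. ]), array([501.2, 191.9])]
mat ((48.077701568603516, 46.47517013549805), (76.3893051147461, 76.70293426513672), 135.3336639404297)
[562.6  -2. ]
mat ((44.84590530395508, 33.66457748413086), (52.162593841552734, 69.65825653076172), 89.15950012207031)
[572.7  -1.8]
[[-0.001  0.423 -0.906]
 [ 0.001 -0.906 -0.423]
 [-1.    -0.001  0.   ]]
```

Call:
jog_arm:
  increments:
    - [[0.02,0.03,0.02,-8,1],[0.04,0.07,0.04,-16,1],[0.06,0.11,0.05,-24,1],[0.08,0.15,0.05,-32,1],[0.1,0.19,0.05,-32.5,1]]

```text
clock: 0.65
ee_pos: [386.1, -419.8, 455.1]
ee_rot: [-2.153, 0.144, 2.152]
wrist_force: [-0.1, 0.4, -0.9]
opening: 87.1
```

Call:
jog_arm:
  increments:
    - [[0.02,0.045,0,0,1],[0.04,0.09,0,0,1],[0.055,0.135,0,0,1],[0.07,0.18,0,0,1],[0.08,0.225,0,0,1]]

```text
clock: 1.15
ee_pos: [466.1, -194.5, 454.7]
ee_rot: [-2.155, 0.14, 2.154]
wrist_force: [1.0, -0.5, -0.4]
opening: 87.2
```

Call:
jog_arm:
  increments:
    - [[0.005,0.045,0,0,1],[0.01,0.09,0,0,1],[0.01,0.135,0,0,1],[0.01,0.18,0,0,1],[0.01,0.225,0,0,1]]

```text
clock: 1.65
ee_pos: [475.1, 30.2, 454.8]
ee_rot: [-2.154, 0.141, 2.154]
wrist_force: [0.3, 0.7, 0.4]
opening: 86.9
```

Call:
jog_arm:
  increments:
    - [[0.0,0.045,0,0,1],[0,0.09,0,0,1],[0,0.135,0,0,1],[0,0.18,0,0,1],[0,0.205,0,0,1]]

```text
clock: 2.15
ee_pos: [474.5, 237.2, 454.8]
ee_rot: [-2.155, 0.134, 2.156]
wrist_force: [-0.3, 0.3, 0.3]
opening: 87.2
```

Call:
jog_arm:
  increments:
    - [[0.0,0,0,0,1],[0,0,0,0,1],[0,0,0,0,1]]

```text
clock: 2.45
ee_pos: [475.9, 231.9, 454.5]
ee_rot: [-2.153, 0.144, 2.154]
wrist_force: [-0.1, -0.9, 0.9]
opening: 87.0
```

Run:
```python
from h import *
import cv2
m=camera_model("wrist");f=grab_frame("wrist");np.save("m1.npy",m)
cv2.imwrite("pics/c_w.png",f)
cv2.imwrite("pics/c_s.png",grab_frame("scene"))
cv2.imwrite("pics/c_t.png",grab_frame("top"))
s=read_state();print(s["clock"],s["ee_pos"],s["ee_rot"]);print(m["extrinsics"].round(3))
```

```text
2.6 [475.91310998 232.05152614 454.79081751] [-2.15322419  0.14396458  2.15267115]
[[-1.33000e-01 -9.57000e-01 -2.56000e-01  5.46394e+02]
 [-9.91000e-01  1.28000e-01  3.30000e-02  2.22321e+02]
 [ 1.00000e-03  2.59000e-01 -9.66000e-01  4.35064e+02]
 [ 0.00000e+00  0.00000e+00  0.00000e+00  1.00000e+00]]
```

View pics/c_w.png

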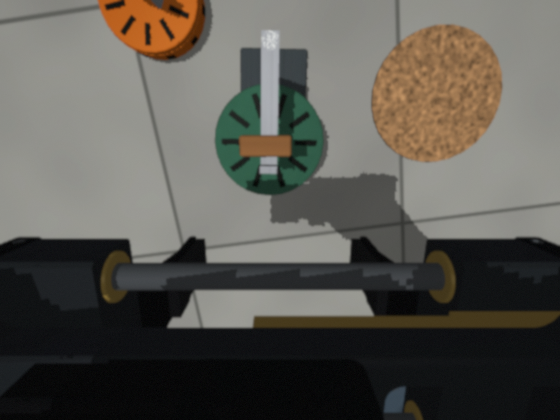

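View pics/c_s.png

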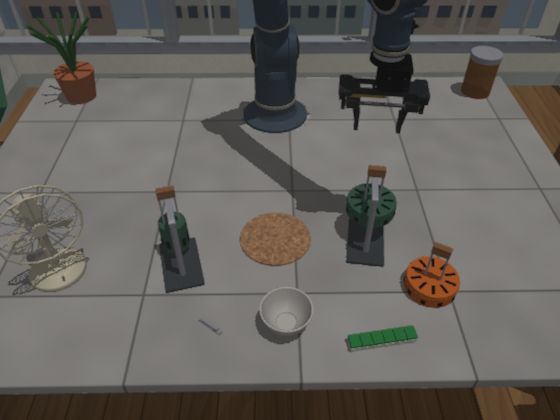

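The wrist view shows the grip at about (266,146), parallel to the jaws. The mat is at about (437,93). Next I'll refine these and check the camera calibrations against the known fingertip position.

Run:
```python
import cv2,numpy as np
from h import *
f=cv2.imread("pics/c_w.png");cv2.imwrite("pics/d1.png",cv2.resize(f[20:200,200:340],None,fx=4,fy=4,interpolation=2)[:600])
f=cv2.imread("pics/c_s.png");cv2.imwrite("pics/d2.png",cv2.resize(f[60:140,330:440],None,fx=6,fy=6,interpolation=2))
f=cv2.imread("pics/c_t.png");cv2.imwrite("pics/d3.png",f)
# predicted tips
s=read_state();from scipy.spatial.transform import Rotation as R
M=R.from_rotvec(s["ee_rot"]).as_matrix()
for n in("scene","top"):
    m=camera_model(n);T=np.linalg.inv(m["extrinsics"])
    for y in(-43.5,43.5):
        p=s["ee_pos"]+M@[182,y,0];q=m["camera_matrix"]@(T[:3,:3]@p+T[:3,3]);print(n,y,q[:2]/q[2])
m=np.load("m1.npy",allow_pickle=True).item()
w=cv2.imread("pics/c_w.png");h=cv2.cvtColor(w,40)
k=cv2.inRange(h,(5,70,60),(20,255,255))[10:180,350:520]
c=max(cv2.findContours(k,0,2)[0],key=cv2.contourArea);e=cv2.fitEllipse(c);print(e)
print("mat wrist",ray("wrist",350+e[0][0],10+e[0][1],6,m))
```

```text
scene -43.5 [394.83156878 129.28870504]
scene 43.5 [356.63684262 126.60544265]
top -43.5 [128.39005889 270.48963803]
top 43.5 [181.28003754 276.17615519]
((86.39533233642578, 82.66365051269531), (122.4430160522461, 142.72164916992188), 35.2928581237793)
mat wrist [570.   -3.1]
```

View pics/d1.png

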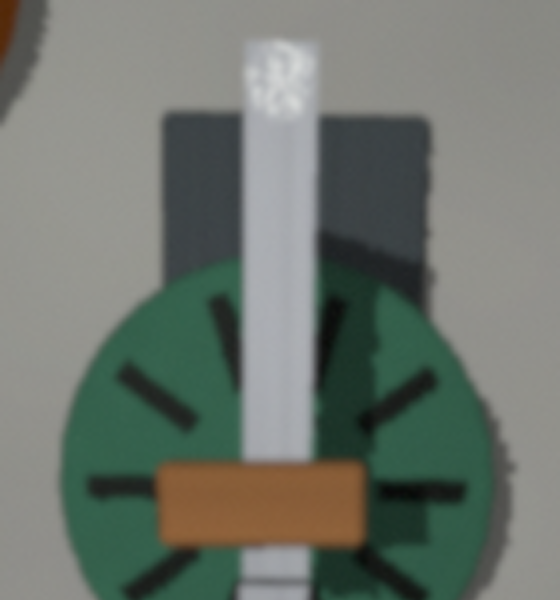

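View pics/d2.png

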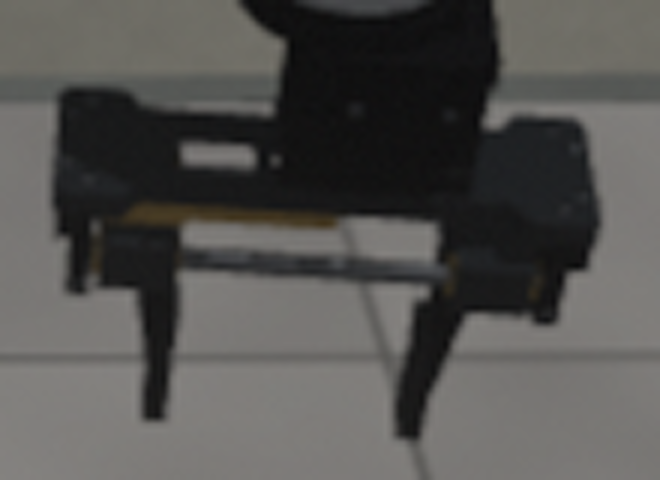

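View pics/d3.png

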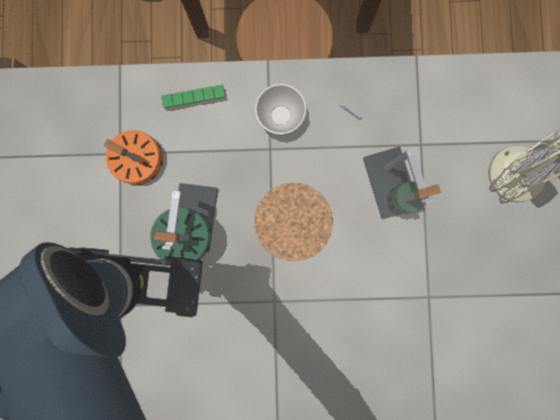

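Run:
```python
from h import *
m=np.load("m1.npy",allow_pickle=True).item()
w=lambda x,y,z:ray("wrist",200+x/4,20+y/4,z,m)
print("grip",w(262,504,209),w(160,504,209),w(365,504,209)); print("arm",w(283,80,185),w(278,450,185))
print("lid L/R",w(62,480,110),w(493,480,110))
```

```text
grip [537.7 232.6] [540.3 251.9] [535.1 213.1]
arm [615.6 218.2] [547.3 228.8]
lid L/R [547.5 290.4] [531.9 173.7]
```

Call:
jog_arm:
  increments:
    - [[0.03,0,0,0,1],[0.063,0,0,0,1],[0.063,0,-0.03,0,1],[0.063,0.0,-0.045,0,1],[0.063,0.0,-0.045,0,1]]

```text
clock: 3.1
ee_pos: [537.7, 232.4, 407.1]
ee_rot: [-2.149, 0.145, 2.161]
wrist_force: [-0.1, -0.2, -0.8]
opening: 87.1
```

```bash
cat > look.py <<'E'
import sys
from h import *
import cv2
t=sys.argv[1];s=read_state();print(s["clock"],s["ee_pos"].round(1),s["wrist_force"].round(1),s["opening"])
f=grab_frame("wrist");g=grab_frame("scene")
a=cv2.resize(f[100:400,100:460],None,fx=1.1,fy=1.1)
x,y=int(sys.argv[2]),int(sys.argv[3])
b=cv2.resize(g[y:y+110,x:x+130],(390,330),interpolation=2)
cv2.imwrite(f"pics/{t}.png",np.hstack([a,b]))
E
python3 look.py e1 310 110
```

```text
3.1 [537.7 232.4 407.1] [-0.1 -0.2 -0.8] 87.06554810711349
```

View pics/e1.png

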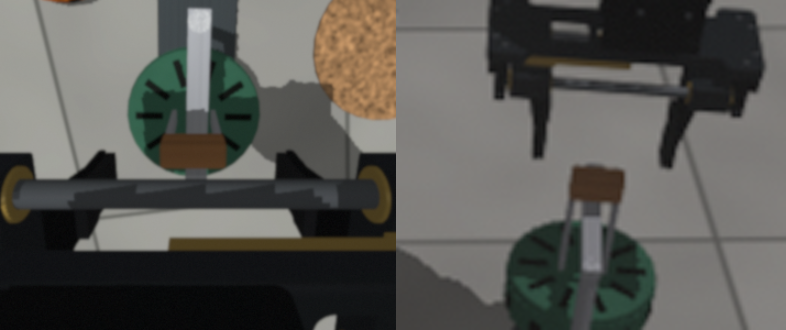

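The jaws are centred on the grip in both views: wrist crop grip at 193 against finger midpoint 194, and scene rows consistent. I'll descend and close.

Call:
jog_arm:
  increments:
    - [[0,0,-0.02,0,1],[0,0,-0.035,0,1],[0,0,-0.045,0,1],[0,0,-0.045,0,1],[0,0,-0.045,0,1]]

```text
clock: 3.7
ee_pos: [538.7, 233.6, 365.2]
ee_rot: [-2.154, 0.14, 2.153]
wrist_force: [-0.6, 0.9, 0.4]
opening: 87.0
```

```bash
python3 look.py e2 310 110
```

```text
3.7 [538.7 233.6 365.2] [-0.6  0.9  0.4] 87.00234610456332
```

View pics/e2.png

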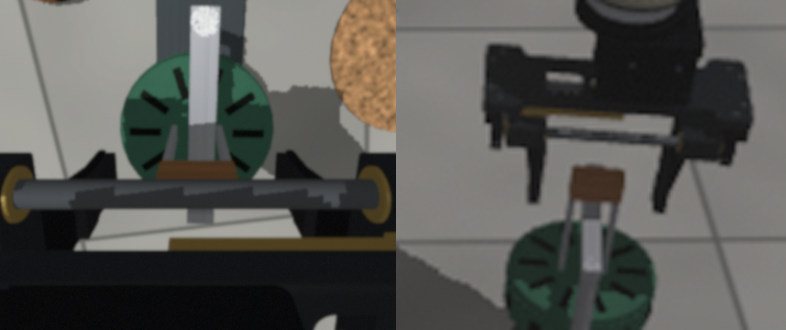

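The fingertips straddle the grip at its underside level. I'll close now.

Call:
jog_arm:
  increments:
    - [[0,0,-0.003,0,0.4],[0,0,-0.003,0,0.3],[0,0,-0.003,0,0.3],[0,0,-0.003,0,0.3],[0,0,-0.003,0,0.3]]
  force: 30

```text
clock: 4.3
ee_pos: [538.6, 233.4, 361.9]
ee_rot: [-2.154, 0.141, 2.154]
wrist_force: [0.6, 0.1, 0.6]
opening: 54.7
```

Call:
jog_arm:
  increments:
    - [[0,0,0,0,0.3],[0,0,0,0,0.3],[0,0,0,0,0.3]]

```text
clock: 4.6
ee_pos: [538.6, 233.3, 361.8]
ee_rot: [-2.154, 0.141, 2.154]
wrist_force: [-0.6, -0.8, 0.5]
opening: 39.6
```

```bash
python3 look.py e3 310 110
```

```text
4.6 [538.6 233.3 361.8] [-0.6 -0.8  0.5] 39.589301582215214
```

View pics/e3.png

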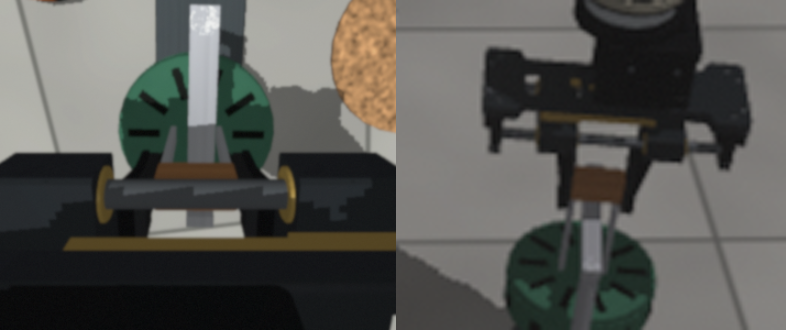

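Gripped at 39.6 mm. I'll lift straight up.

Call:
jog_arm:
  increments:
    - [[0,0,0,0,0.3],[0,0,0.005,0,0.3],[0,0,0.012,0,0.3],[0,0,0.02,0,0.3],[0,0,0.028,0,0.3]]
  force: 40

```text
clock: 5.2
ee_pos: [538.6, 233.4, 390.6]
ee_rot: [-2.154, 0.141, 2.154]
wrist_force: [-0.9, 0.3, -2.1]
opening: 39.7
```

Call:
jog_arm:
  increments:
    - [[0,0,0.005,0,0.3],[0,0,0.008,0,0.3],[0,0,0.008,0,0.3],[0,0,0.008,0,0.3]]

```text
clock: 5.6
ee_pos: [538.5, 233.3, 397.6]
ee_rot: [-2.154, 0.141, 2.155]
wrist_force: [0.7, 0.3, -3.3]
opening: 39.4
```

```bash
python3 look.py e4 310 110
```

```text
5.6 [538.5 233.3 397.6] [ 0.7  0.3 -3.3] 39.448943425768334
```

View pics/e4.png

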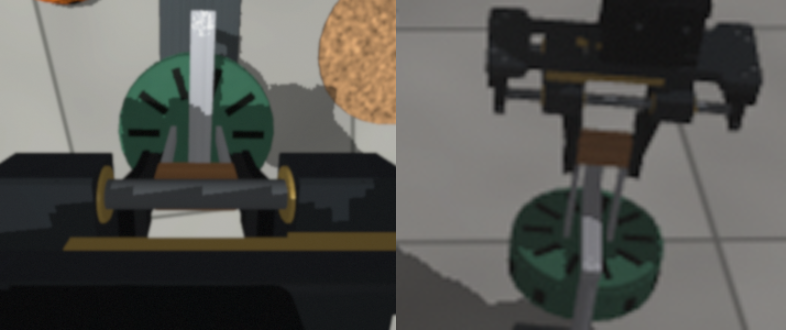

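The burner is up 36 mm, with 3.3 N of weight carried. The grip underside is about 22 mm above the tip. I'll go out along the hook's -x.

Call:
jog_arm:
  increments:
    - [[-0.006,0.001,0,0,0.3],[-0.018,0.002,0,0,0.3],[-0.032,0.004,0,0,0.3],[-0.048,0.006,0,0,0.3],[-0.062,0.008,0,0,0.3]]

```text
clock: 6.2
ee_pos: [474.5, 241.8, 397.8]
ee_rot: [-2.154, 0.14, 2.155]
wrist_force: [-0.2, 0.4, -2.1]
opening: 39.5
```

Call:
jog_arm:
  increments:
    - [[-0.012,0.0015,0,0,0.3],[-0.02,0.0025,0,0,0.3],[-0.023,0.003,0,0,0.3],[-0.023,0.003,0,0,0.3]]

```text
clock: 6.6
ee_pos: [453.4, 244.5, 398.0]
ee_rot: [-2.155, 0.14, 2.153]
wrist_force: [0.5, 0.6, -3.6]
opening: 39.8
```

```bash
python3 look.py e5 310 90
```

```text
6.6 [453.4 244.5 398. ] [ 0.5  0.6 -3.6] 39.77233235818435
```

View pics/e5.png

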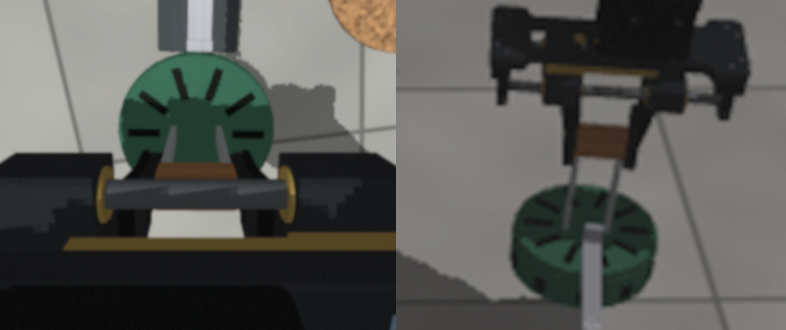

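The burner is clear of the hook. I'll carry it round to the mat.

Call:
jog_arm:
  increments:
    - [[0,-0.01,0,0,0.3],[0.0,-0.03,0,0,0.3],[0.003,-0.055,0,0,0.3],[0.009,-0.08,0,0,0.3],[0.018,-0.105,0,0,0.3]]

```text
clock: 7.2
ee_pos: [471.7, 137.5, 397.7]
ee_rot: [-2.154, 0.142, 2.154]
wrist_force: [-0.5, 0.2, -2.6]
opening: 39.6
```

Call:
jog_arm:
  increments:
    - [[0.014,-0.025,0,0,0.3],[0.03,-0.05,0,0,0.3],[0.047,-0.075,0,0,0.3],[0.064,-0.097,0,0,0.3],[0.08,-0.117,0,0,0.3]]

```text
clock: 7.7
ee_pos: [552.3, 19.7, 397.6]
ee_rot: [-2.153, 0.144, 2.153]
wrist_force: [0.1, -0.1, -3.2]
opening: 39.7
```

Call:
jog_arm:
  increments:
    - [[0.01,-0.013,0,0,0.3],[0.016,-0.022,0,0,0.3],[0.019,-0.025,0,0,0.3],[0.019,-0.025,-0.01,0,0.3],[0.019,-0.025,-0.02,0,0.3]]

```text
clock: 8.2
ee_pos: [570.0, -1.4, 377.1]
ee_rot: [-2.154, 0.138, 2.155]
wrist_force: [-0.3, 0.1, -3.1]
opening: 39.9
```

Call:
jog_arm:
  increments:
    - [[0,0,-0.015,0,0.3],[0,0,-0.03,0,0.3],[0,0,-0.04,0,0.3],[0,0,-0.043,0,0.3],[0,0,-0.043,0,0.3]]

```text
clock: 8.7
ee_pos: [570.4, -2.2, 334.2]
ee_rot: [-2.153, 0.14, 2.156]
wrist_force: [0.0, 0.1, -2.2]
opening: 40.1
```

Run:
```python
from h import *
import cv2
s=read_state();print(s["clock"],s["ee_pos"].round(1),s["wrist_force"].round(1),s["opening"])
f=grab_frame("scene")
cv2.imwrite("pics/f1.png",cv2.resize(f[130:280,190:370],None,fx=4,fy=4,interpolation=2))
cv2.imwrite("pics/f2.png",grab_frame("wrist"))
cv2.imwrite("pics/f3.png",cv2.resize(grab_frame("top")[150:300,220:440],None,fx=3,fy=3))
```

```text
8.7 [570.4  -2.2 334.2] [ 0.   0.1 -2.2] 40.070113330329036
```

View pics/f1.png

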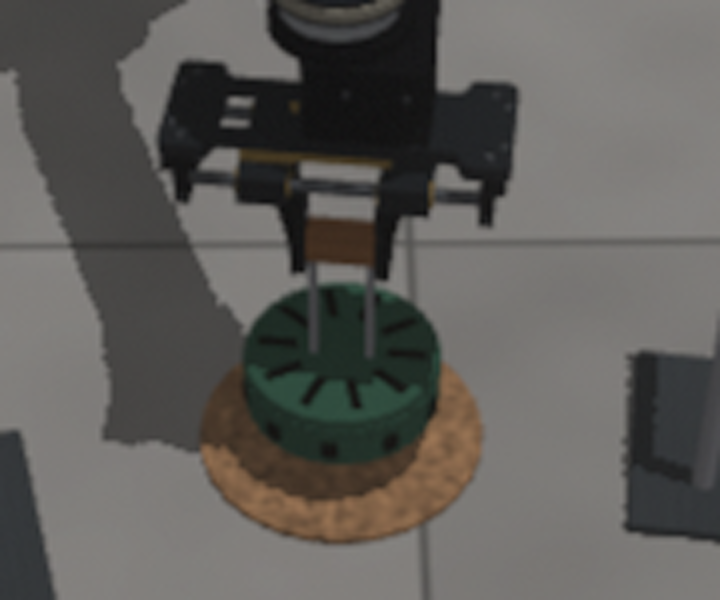

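View pics/f2.png

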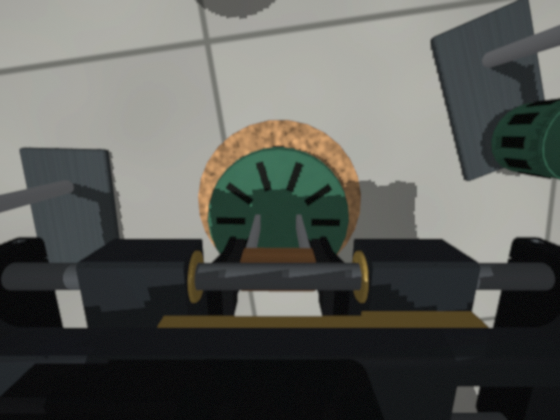

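The burner is upright over the mat and well centred, with an expected 36 mm to go. I'll descend, slowing near contact.

Call:
jog_arm:
  increments:
    - [[0,0,-0.01,0,0.3],[0,0,-0.02,0,0.3],[0,0,-0.027,0,0.3],[0,0,-0.031,0,0.3],[0,0,-0.031,0,0.3]]

```text
clock: 9.35
ee_pos: [570.3, -2.6, 302.7]
ee_rot: [-2.152, 0.141, 2.156]
wrist_force: [-0.3, 0.1, -2.9]
opening: 39.7
```

Call:
jog_arm:
  increments:
    - [[0,0,-0.001,0,0.3],[0,0,-0.002,0,0.3],[0,0,-0.003,0,0.3],[0,0,-0.004,0,0.3],[0,0,-0.004,0,0.3]]

```text
clock: 9.85
ee_pos: [570.6, -2.6, 299.7]
ee_rot: [-2.154, 0.141, 2.154]
wrist_force: [0.1, -0.4, -2.3]
opening: 39.5
```

Call:
jog_arm:
  increments:
    - [[0,0,-0.0005,0,0.3],[0,0,-0.001,0,0.3],[0,0,-0.001,0,0.3]]

```text
clock: 10.15
ee_pos: [570.6, -2.6, 298.7]
ee_rot: [-2.154, 0.141, 2.154]
wrist_force: [0.3, 0.0, -2.9]
opening: 39.5
```

Call:
jog_arm:
  increments:
    - [[0,0,-0.0005,0,0.3],[0,0,-0.001,0,0.3],[0,0,-0.001,0,0.3]]

```text
clock: 10.45
ee_pos: [570.6, -2.6, 297.9]
ee_rot: [-2.154, 0.141, 2.154]
wrist_force: [0.4, 0.4, -1.8]
opening: 39.7
```

Call:
jog_arm:
  increments:
    - [[0,0,-0.0005,0,0.3],[0,0,-0.0005,0,0.3]]

```text
clock: 10.65
ee_pos: [570.7, -2.7, 297.9]
ee_rot: [-2.154, 0.141, 2.154]
wrist_force: [-1.1, -0.5, 3.5]
opening: 39.4
```

The wrist force changed sign (+3.5 N), so the burner is on the mat. I'll release slowly by opening in small steps.

Call:
jog_arm:
  increments:
    - [[0,0,0,0,0.5],[0,0,0,0,0.6],[0,0,0,0,0.75],[0,0,0,0,1],[0,0,0,0,1]]

```text
clock: 11.15
ee_pos: [570.6, -2.6, 297.2]
ee_rot: [-2.154, 0.141, 2.154]
wrist_force: [0.1, -0.2, -0.8]
opening: 67.6
```

```bash
python3 look.py g1 200 130
```

```text
11.15 [570.6  -2.6 297.2] [ 0.1 -0.2 -0.8] 67.5676375079198
```

View pics/g1.png

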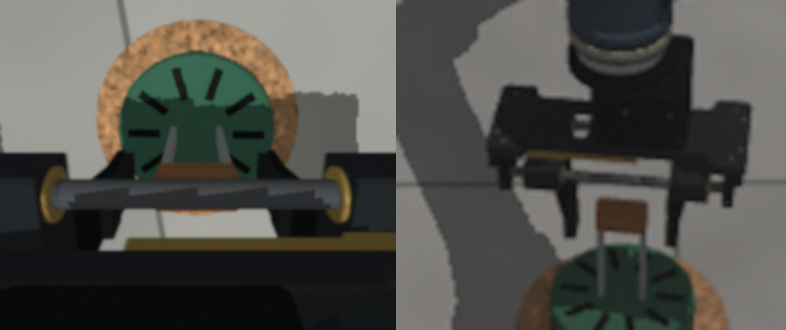

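The jaws are free of the grip on both sides. I'll retreat straight up, then away.

Call:
jog_arm:
  increments:
    - [[0,0,0.0,0,1],[0,0,0.01,0,1],[0,0,0.03,0,1],[0,0,0.06,0,1],[0,0,0.1,0,1]]

```text
clock: 11.75
ee_pos: [570.0, -2.7, 397.6]
ee_rot: [-2.151, 0.141, 2.157]
wrist_force: [0.8, -0.7, -0.7]
opening: 86.6
```

Call:
jog_arm:
  increments:
    - [[0,0,0.04,0,1],[-0.03,0,0.06,0,1],[-0.07,0,0.06,0,1],[-0.1,0,0.06,0,1],[-0.1,0,0.06,0,1]]

```text
clock: 12.25
ee_pos: [467.4, -2.3, 458.3]
ee_rot: [-2.155, 0.142, 2.155]
wrist_force: [1.3, -0.1, 0.1]
opening: 86.9
```

Run:
```python
from h import *
import cv2
s=read_state();print(s["clock"],s["ee_pos"].round(1),s["wrist_force"].round(1),s["opening"])
m=camera_model("wrist");np.save("m2.npy",m)
cv2.imwrite("pics/h2.png",grab_frame("wrist"))
cv2.imwrite("pics/h1.png",grab_frame("scene"))
```

```text
12.25 [467.4  -2.3 458.3] [ 1.3 -0.1  0.1] 86.90700373375064
```

View pics/h1.png

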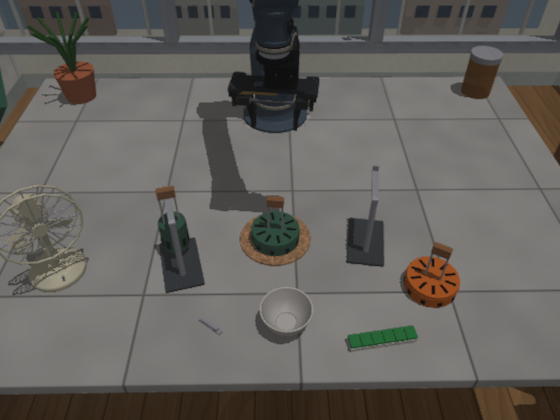

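View pics/h2.png

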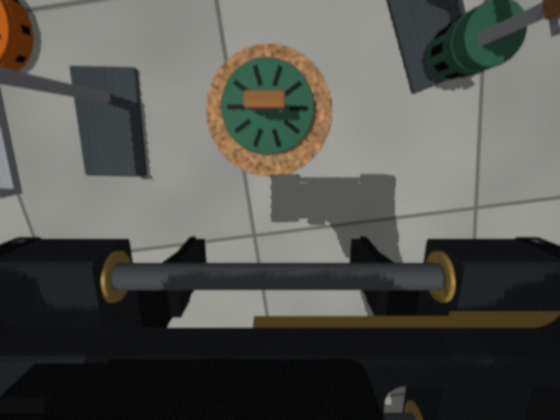

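The burner stands upright on the mat at scene (275,232) and wrist (268,105), with cork showing all round it. The tall tin still hangs at scene (172,225). I'll hold still briefly and hand in.

Call:
jog_arm:
  increments:
    - [[0,0,0,0,1],[0,0,0,0,1],[0,0,0,0,1]]

```text
clock: 12.65
ee_pos: [471.3, -2.6, 457.0]
ee_rot: [-2.153, 0.14, 2.154]
wrist_force: [0.5, 0.4, -0.1]
opening: 86.6
```

```bash
python3 -c "
from rig import *
print(hand_in())"
```

```text
the job is handed in; nothing more can be done
None
```

The burner now stands upright on the cork mat, and I handed the job in at about 12.7 s. I pinched its grip along y, lifted it 36 mm off the hook and drew it out 85 mm along the hook's -x. I then lowered it slowly onto the mat, with a wrist reading of +3.5 N at touchdown, opened the jaws and backed away.

In the last scene and wrist pictures, cork shows all round the burner. The tall tin still hangs where it was, and the gripper is clear with near-zero wrist force.

One check disagreed: the top camera put points 2 to 10 mm nearer the robot in x than the scene and wrist cameras did. I took the x positions mainly from the wrist camera, with the scene view as a check.

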